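# Open the code-locked case of attenuator standards

## Robot

A 7-joint arm with a two-finger parallel gripper is mounted at the origin on a cart in front of the work surface, level with it; the furniture and walls round the work are solid. World frame = base frame: x ahead of the robot, y to its left, z up, the work surface at z = 0. Lengths are in mm, angles in rad, forces in N, time in s.
With the tool pointing down it reaches from about 425 to 875 mm from the base axis. Payload 9.9 kg.
Tool frame: the origin (TCP) lies on the centre line of the jaws, within the pads' length; the fingertips stand 19 mm ahead of it and the grasp point (between the pads) is the TCP (env.finger_overhang is the distance from the TCP to the fingertips, in mm); y points along the fingers, x is the direction in which the jaws open and shut, and the axes are right-handed (so a half turn about y gives the same grasp; the last joint's range is limited). The gripper opens to 85 mm and grips with 20 to 120 N. Pads are 22 mm wide; open, the fingers measure 114 mm over their backs; the gripper's body (76 mm by 85 mm) begins 54 mm behind the grasp point. The pads swing forward as they close: fully open they stand 13 mm farther back than shut.
Start: joints at [-1.36, 0.576, 0.025, 1.437, -0.015, 1.129, -0.057], TCP at [196.113, 645.886, 228.289] pointing down, gripper open.
Joint ranges: [-2.76, 2.76], [-0.34, 2.15], [-1.52, 1.57], [0.19, 2.46], [-1.09, 4.23], [0.17, 1.99], [-2.82, 2.82]. Speed limits (rad/s): [2.22, 2.22, 3.01, 3.01, 3.14, 3.14, 3.14].

## Interface

Orientations are given as a rotation vector (axis times angle).
In Python, from workcell import status, capture, camera_model, env, nets gives the robot as it stands.
- The arm moves only by the tool arm_command, never from a script. Its argument "motion" is a list of rows, each a list of 5 numbers: the opening, from 0 (shut) to 1 (fully open), then the shift along the world's x, y, z in mm, then the turn about the world's z in rad. A call has exactly 8 rows; each row is the pose to reach, as a shift and turn from the pose commanded when the call began; what a row does not reach only later rows make up. A row lasts 1/8 s, in which the tool goes at most 62.5 mm and 10.7 degrees, less where a joint would pass 70% of its speed; a pose out of reach is approached as far as the arm can. A call with a gripper value outside its range is refused whole. The fingers move at their own pace and stop on an object; "force" is the grip in N (left out, the last holds). Time passes only in rows, so rows that repeat a pose let the fingers close, or fill a call up. It gives the time, the measured TCP pose, the force and the opening at its end, in the units of the state.
- status.state(): the state, without advancing time (a new reading comes with each control period).
- capture(name): name is "scene" or "top" or "wrist"; returns the picture (384x512x3 uint8, red, green, blue); there is no depth.
- camera_model(name): a dict with "fov_y" (degrees; the focal length in pixels is half the picture's height over the tangent of half this angle, whatever the lens; pixels are square), "cx", "cy" (the principal point, pixels), "world_to_cam" (4x4, takes a point from world to camera coordinates); the wrist camera has in their place "mount" (4x4, takes a point from camera to tool coordinates, whose origin is the TCP and whose axes are the tool frame's). Camera axes: x right, y up, looking along -z (the intrinsics and any distortion apply to the point x, -y, -z); pixel columns grow to the right and rows downward; lengths in mm; the calibration is good to about 2 mm. The wrist camera is an equidistant fisheye: a pixel r from the principal point sees the ray r / f radians off the axis. A picture is of the moment at which its call begins: read the wrist's pose just before it. camera_model takes no time and is no camera call.
- env.close_job(): hands the job in, once; it reports no verdict.
Trained networks look in the newest picture that a camera, given by its name, has taken for a name from the list of things; names that differ only in an ending like _2 or _b are one class to them, and where a whole thing is asked for, a point or a joint stands for the part that bears it (a point fixed in the world has none). Each returns a list of dicts, best first, with "score" (0 to 1); they miss things now and then, are a little off and sometimes report something else, mostly with a low value. They report only what shows in the picture. A call takes as long as a camera call.
- nets.cut_out(camera, name): "pixels" (384x512 bool, what is visible of it) and "extent" ([centre column, centre row, width, height] in pixels, round what is visible of it).
- nets.spot_point(camera, name): "pixel" ([column, row] in pixels: a listed point, or the origin of a listed thing).
The state is a dict: "clock": time; "qpos": joint angles; "dq": joint speeds; "effort": joint torques, N m; "tcp_pos": TCP position; "tcp_rot": TCP orientation; "contact_force": force on the tool from outside, world axes, zero at the start; "wrist_torque": the same for the moment, N m; "finger_gap": finger opening in mm.
Only numpy, scipy, OpenCV 4.12 (cv2) and the standard library are available. Lean on these libraries where they do the work, as an engineer would, in place of code of your own. Each camera call takes 0.05 s, during which the arm holds its last target.

## Task

Open the locked grey case of attenuator standards on the bench: roll its three thumbwheels to the code 4-7-2 (left to right, as you face the case), then slide the red bolt tab inwards, towards the wheels, as far as it goes. The lid then springs half open; swing it right over until it stands open by itself, leaving the code set and the bolt drawn, and leave the tools lying round the case where they are.

Things in the scene. Friction and masses are not known exactly. Their poses are not given: they have to be found in the camera images.
- case: Grey steel case, 208 mm front to back (x), 250 wide (y), 70 high, fixed to the bench. Origin: on the bench, 115 mm behind its front face, midway across; its front, with the wheels, is its -x side, +y is its left seen from the front. The front 99 mm of its top is a fixed flat deck; the lid lies behind, level with it. Inside, the wheels block the bolt unless all three stand at 4-7-2; the bolt holds the lid.
- wheel_left_top (a point): Highest point of the left thumbwheel (fixed to the case; case frame x -68, y +46 mm), 86 mm above the bench, 16 above the deck. Each wheel: black rubber tyre, 76 mm diameter, 18 wide, axle level along the case's y and 48 mm above the bench, white numerals 0 to 9. The digit at the very top, between two red-tipped index posts (10 mm high), counts.
- wheel_middle_top (a point): Highest point of the middle wheel's rim; case frame x -68 mm, y 0. Neighbouring wheels stand 46 mm apart centre to centre, 28 mm clear between them; the index posts (10 x 4 mm, 10 mm above the deck) stand beside each wheel at its axle, 11 to 14 mm from its mid-plane.
- wheel_right_top (a point): Highest point of the right wheel's rim; case frame x -68 mm, y -46 mm.
- wheel_left (a joint): Turn of the left thumbwheel, rad: digit d stands at the top at d x 0.628 (36 degrees a digit), plus any whole turns of 6.283; no end stops. It grows (higher digits come up) as the top of the rim is rolled towards the case's front, its -x. A spring detent clicks it onto the nearest digit when let go; it takes about 2.5 N along the rim to move it off one.
- wheel_middle (a joint): Turn of the middle thumbwheel, rad: digit d stands at the top at d x 0.628 (36 degrees a digit), plus any whole turns of 6.283; no end stops. It grows (higher digits come up) as the top of the rim is rolled towards the case's front, its -x. A spring detent clicks it onto the nearest digit when let go; it takes about 2.5 N along the rim to move it off one.
- wheel_right (a joint): Turn of the right thumbwheel, rad: digit d stands at the top at d x 0.628 (36 degrees a digit), plus any whole turns of 6.283; no end stops. It grows (higher digits come up) as the top of the rim is rolled towards the case's front, its -x. A spring detent clicks it onto the nearest digit when let go; it takes about 2.5 N along the rim to move it off one.
- bolt_tab (a point): Centre of the red thumb tab of the bolt, on the deck to the right of the right wheel (case frame x -60 mm, y -88 mm when locked), 77 mm above the bench. The tab is 24 mm long in the case's x, 8 mm thick in its y and stands 14 mm above the deck.
- bolt (a joint): Bolt travel in m: 0 locked, 0.014 fully drawn. It slides along the case's +y, i.e. inwards, towards the right wheel; it takes about 2 N and stays where it is left. It is stopped dead within 2 to 3 mm unless all three wheels stand at the code.
- lid_front_edge (a point): Middle of the lid's front edge, half-way through its 8 mm thickness; it moves with the lid. The lid is 249 mm wide and reaches 105 mm from hinge to front edge. Overhead, a power screwdriver hangs at the back of the bench (its lower end 0.43 m up, 0.72 m ahead of the robot and 0.40 m to its left): pushing the lid's right half keeps the wrist clear of it.
- lid_hinge (a point): Middle of the lid's hinge line, along the case's y, at the rear top edge of the case (case frame x +90 mm, z 70 mm).
- lid (a joint): Lid angle in rad: 0 shut, grows as the front edge rises and swings away to the rear; 1.57 upright, 1.9 the stop. When the bolt is drawn a spring lifts the lid to about 0.95 (front edge about 85 mm above the deck). Let go below 1.57 it sinks back to about 0.95; beyond, it sinks gently onto the stop and stays. The hinge is damped; pushing it over takes a few newtons.
- solder_spool: White solder reel, 56 mm across, 45 mm high, standing on the bench to the right of the case; origin at its underside. Leave it.
- tip_cleaner: Blue tip-cleaner tin, 60 mm across, 30 mm high, on the bench to the left of the case; origin at its underside. Leave it.
- side_cutters: Red-handled side cutters, 123 x 48 x 13 mm, lying to the left of the case; origin at the underside. Leave them.
- long_nose_pliers: Blue-handled long-nose pliers, 149 x 48 x 13 mm, lying to the right of the case; origin at the underside. Leave them.
- marker: White and black marker pen, 136 mm long, lying in front of the case; origin at the underside. Leave it.
- screwdriver_small: Small yellow screwdriver, 124 mm long, lying in front of the case; origin at the underside. Leave it.

How it is judged:
By the outcome, as a careful person would: the job done as asked, in the order asked, and still so for the second after the job is handed in, with the robot touching nothing.
It also fails if it takes over 72 s, if anything falls off the work surface, if the arm or the gripper's body presses on something with over 40 N, if the wrist force passes 120 N, or if a joint passes its speed limit or range.

## Working session

There is one attempt and no reset: what is moved stays moved. The work goes in short steps, Python scripts to look and compute and a tool call to move; the robot and the scene stay as the last step left them, time stands still between calls to the robot, and variables do not carry over. Pictures are saved under pics/ and viewed, and the job is handed in when it is done.

Besides the shell and the picture viewer there is one more tool, called as name(argument=value, ...) on one line, values as JSON. arm_command: Moves the arm, as the interface text tells. Its arguments: {"type":"object","properties":{"motion":{"type":"array"},"force":{"type":"number"}},"required":["motion"]}

```bash
ls; mkdir -p pics
python3 - <<'E'
from workcell import status,capture,camera_model,env,nets
import cv2,numpy as np
s=status.state(); print({k:np.round(v,3).tolist() for k,v in s.items()}, env.finger_overhang)
for n in ['scene','top']:
    im=capture(n); cv2.imwrite(f'pics/{n}0.png',im[:,:,::-1])
    m=camera_model(n); print(n,m)
    for p in ['wheel_left_top','wheel_middle_top','wheel_right_top','bolt_tab','lid_front_edge','lid_hinge','case']:
        r=nets.spot_point(n,p); print(p,[(np.round(d['pixel'],1).tolist(),round(d['score'],2)) for d in r[:3]])
print(camera_model('wrist'))
print(status.state()['clock'])
E
```

```text
pics
{'clock': 0.0, 'qpos': [-1.36, 0.577, 0.025, 1.438, -0.015, 1.129, -0.056], 'dq': [0.001, 0.001, -0.001, -0.001, -0.001, 0.001, 0.001], 'effort': [0.0, -76.576, 2.25, -28.6, 0.015, 0.012, -0.0], 'tcp_pos': [196.001, 645.441, 227.457], 'tcp_rot': [-1.335, -0.988, 0.991], 'contact_force': [-0.134, -0.217, -0.547], 'wrist_torque': [0.029, 0.03, 0.014], 'finger_gap': 85.404} 19.0
scene {'fov_y': 57.83466436916787, 'cx': 253.68541538624413, 'cy': 185.82727463106193, 'world_to_cam': array([[ 8.67058799e-01, -4.98201778e-01, -2.00695381e-03,
        -3.20243297e+02],
       [ 2.44049105e-01,  4.21218559e-01,  8.73507275e-01,
        -3.08434506e+02],
       [-4.34337512e-01, -7.57871964e-01,  4.86806956e-01,
        -4.72518494e+02],
       [ 0.00000000e+00,  0.00000000e+00,  0.00000000e+00,
         1.00000000e+00]])}
wheel_left_top [([226.2, 188.1], 0.75)]
wheel_middle_top [([238.4, 192.7], 0.71)]
wheel_right_top [([249.8, 203.3], 0.59)]
bolt_tab [([266.5, 213.9], 0.57)]
lid_front_edge [([256.8, 196.4], 0.82)]
lid_hinge [([288.1, 181.4], 0.65)]
case [([259.9, 214.9], 0.77), ([267.0, 
[... 452 characters left out ...]
0]])}
wheel_left_top [([254.8, 209.0], 0.95)]
wheel_middle_top [([281.0, 208.9], 0.71)]
wheel_right_top [([298.5, 201.0], 0.6)]
bolt_tab [([324.3, 199.3], 0.56)]
lid_front_edge [([277.1, 184.7], 0.79)]
lid_hinge [([267.6, 135.5], 0.9)]
case [([273.5, 180.8], 0.89)]
{'fov_y': 65.70646984690485, 'cx': 259.23272675707796, 'cy': 191.1280708439171, 'mount': array([[ 9.99999505e-01,  7.01848208e-04, -7.05088785e-04,
         9.01240014e-01],
       [-8.81413922e-04,  2.96360922e-01, -9.55075613e-01,
        -1.46516703e+02],
       [-4.61357344e-04,  9.55075762e-01,  2.96361394e-01,
         7.51430565e+01],
       [ 0.00000000e+00,  0.00000000e+00,  0.00000000e+00,
         1.00000000e+00]])}
0.8
```

View pics/top0.png

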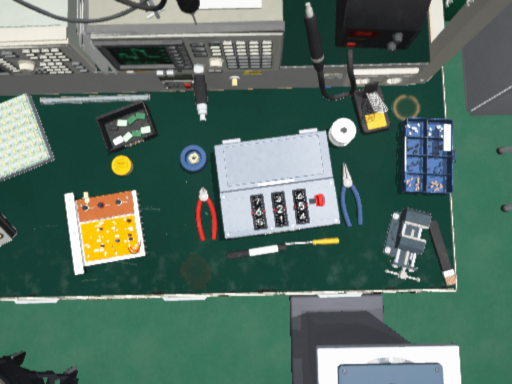

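View pics/scene0.png

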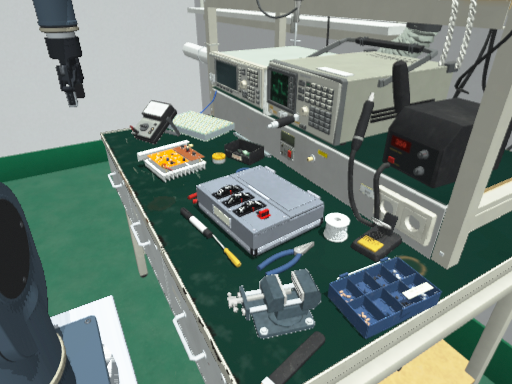

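Run:
```python
import cv2
im=cv2.imread('pics/top0.png')[90:250,190:370]; cv2.imwrite('pics/topc.png',cv2.resize(im,None,fx=4.4,fy=3.7*1.0,interpolation=cv2.INTER_CUBIC)[:600,:800])
```

```text
(no output)
```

View pics/topc.png

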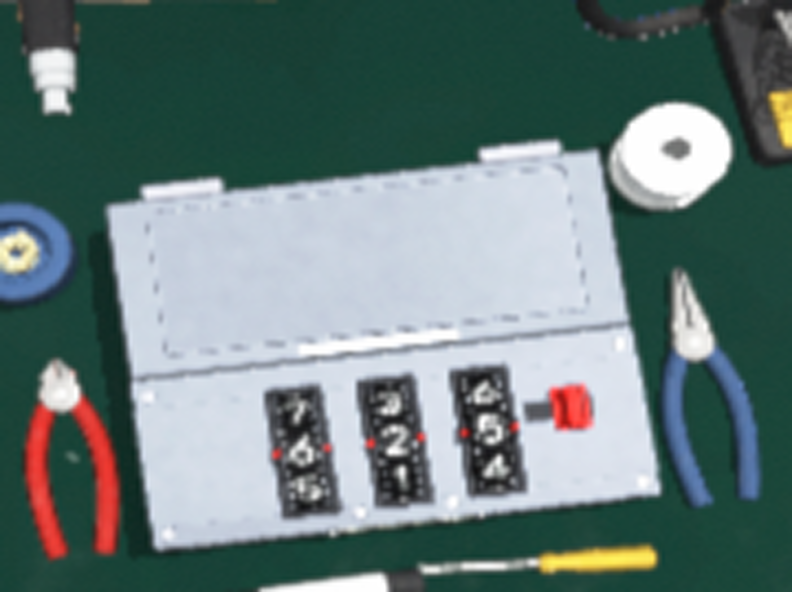

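```bash
cat > h.py <<'E'
from workcell import status,capture,camera_model,env,nets
import cv2,numpy as np
from scipy.optimize import least_squares
from scipy.spatial.transform import Rotation as R
def proj(n,P):
    P=np.atleast_2d(P).astype(float); m=camera_model(n)
    f=192/np.tan(np.radians(m['fov_y'])/2)
    if n=='wrist':
        s=status.state(); T=np.eye(4); T[:3,:3]=R.from_rotvec(s['tcp_rot']).as_matrix(); T[:3,3]=s['tcp_pos']
        W=np.linalg.inv(T@m['mount'])
    else: W=m['world_to_cam']
    c=P@W[:3,:3].T+W[:3,3]; x,y,z=c[:,0],-c[:,1],-c[:,2]
    if n=='wrist':
        r=np.hypot(x,y); th=np.arctan2(r,z); k=th/np.maximum(r,1e-9)*f
    else: k=f/z
    return np.c_[m['cx']+k*x,m['cy']+k*y]
def case2w(p,P):
    x,y,a=p; P=np.atleast_2d(P).astype(float); c,s=np.cos(a),np.sin(a)
    return np.c_[x+c*P[:,0]-s*P[:,1],y+s*P[:,0]+c*P[:,1],P[:,2]]
E
python3 - <<'E'
from h import *
im=cv2.imread('pics/top0.png')
hsv=cv2.cvtColor(im,cv2.COLOR_BGR2HSV)
m=(((hsv[...,0]<8)|(hsv[...,0]>172))&(hsv[...,1]>110)).astype(np.uint8)
m[:,:240]=0;m[:185]=0;m[230:]=0
n,l,st,ce=cv2.connectedComponentsWithStats(m,connectivity=8)
for i in range(1,n): print(st[i].tolist(),np.round(ce[i],1))
# top: corner pixels from crop (4.4,3.7): deck z70
px=lambda u,v:(190+u/4.4,90+v/3.7)
pts={'top':[((-68,46,86),px(302,452)),((-68,0,86),px(396,441)),((-68,-46,86),px(488,430)),((-60,-88,84),px(571,405)),
 ((-115,125,70),px(155,549)),((-115,-125,70),px(660,495)),((-16,125,70),px(132,378)),((-16,-125,70),px(632,325))]}
def res(p,k=None): return np.concatenate([ (proj(n,case2w(p,a))[0]-np.array(b)) for n in pts for a,b in pts[n]])
o=least_squares(res,[600,0,0.1],loss='soft_l1'); print(o.x,np.round(o.fun.reshape(-1,2),1))
print('scene', np.round(proj('scene',case2w(o.x,[(-68,46,86),(-68,0,86),(-68,-46,86),(-60,-88,77),(-115,125,70),(-115,-125,70),(93,-125,70),(-115,-125,0)])),1))
E
python3 - <<'E'
import cv2
im=cv2.imread('pics/scene0.png')[155:255,180:335]; cv2.imwrite('pics/scenec.png',cv2.resize(im,None,fx=5,fy=5,interpolation=cv2.INTER_CUBIC))
E
```

```text
[315, 194, 9, 12, 95] [319.1 199.6]
[306, 204, 2, 3, 5] [306.4 204.8]
[285, 207, 1, 2, 2] [285.  207.5]
[295, 206, 2, 2, 4] [295.5 206.5]
[273, 208, 2, 3, 5] [273.6 209.2]
[252, 211, 2, 3, 5] [252.6 212.2]
[264, 210, 1, 2, 2] [264.  210.5]
[ 529.15922642  244.71404512 -596.79631742] [[-0.2 -0.6]
 [-0.1 -0.4]
 [ 0.5 -0.2]
 [ 0.6  0.4]
 [-0.4 -0.1]
 [ 0.2 -0.3]
 [-0.6  0.7]
 [-0.   0.4]]
scene [[226.7 186.9]
 [237.2 194.7]
 [248.5 203.1]
 [262.7 213.7]
 [194.7 185.4]
 [252.1 233.7]
 [324.3 201.8]
 [252.3 260.2]]
```

View pics/scenec.png

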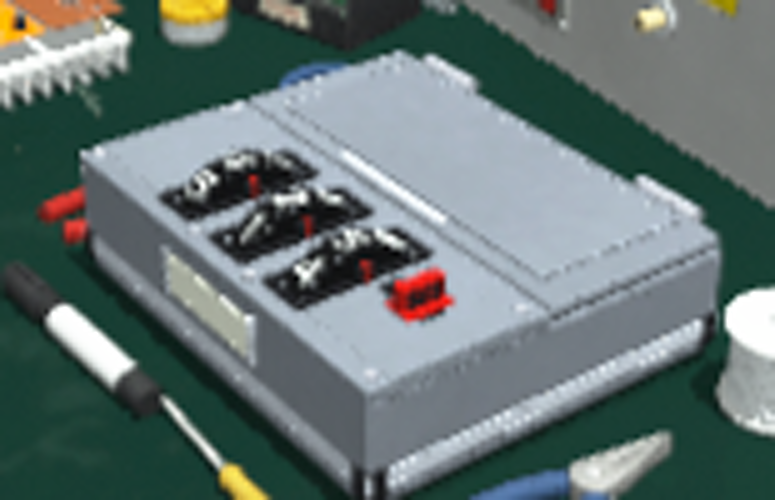

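Run:
```python
from h import *
px=lambda u,v:(190+u/4.4,90+v/3.7)
ps=lambda u,v:(180+u/5,155+v/5)
pts={'top':[((-68,46,86),px(302,452)),((-68,0,86),px(396,441)),((-68,-46,86),px(488,430)),
 ((-115,125,70),px(155,549)),((-115,-125,70),px(660,495)),((-16,125,70),px(132,378)),((-16,-125,70),px(632,325))],
 'scene':[((-115,125,70),ps(82,152)),((-115,-125,70),ps(366,392)),((93,-125,70),ps(718,240)),((93,125,70),ps(400,52)),((-16,125,70),ps(252,100)),((-16,-125,70),ps(550,310))]}
def res(p): return np.concatenate([ (proj(n,case2w(p,a))[0]-np.array(b)) for n in pts for a,b in pts[n]])
o=least_squares(res,[529,245,0.1],loss='soft_l1',x_scale=[100,100,.1]); print(o.x,np.round(o.fun.reshape(-1,2),1))
s=status.state(); print(R.from_rotvec(s['tcp_rot']).as_matrix().round(3))
print(case2w(o.x,[(-68,46,86),(-68,0,86),(-68,-46,86),(-60,-88,77)]).round(1))
```

```text
[5.29624782e+02 2.44140520e+02 1.04526957e-01] [[-0.  -0.8]
 [ 0.1 -0.6]
 [ 0.7 -0.3]
 [-0.2 -0.4]
 [ 0.4 -0.4]
 [-0.3  0.4]
 [ 0.2  0.3]
 [-1.4  0. ]
 [-0.9  0.3]
 [ 1.  -1. ]
 [ 0.5 -0.9]
 [-2.4 -0.1]
 [-0.7  0.5]]
[[ 0.291 -0.    -0.957]
 [ 0.957 -0.     0.291]
 [-0.    -1.    -0.   ]]
[[457.2 282.8  86. ]
 [462.  237.   86. ]
 [466.8 191.3  86. ]
 [479.1 150.4  77. ]]
```

arm_command(motion=[[0, 40, -50, 0, -0.17], [0, 75, -100, 0, -0.34], [0, 110, -155, 0, -0.51], [0, 145, -210, 0, -0.68], [0, 180, -262, -20, -0.85], [0, 214, -314, -50, -1.02], [0, 248.2, -364.5, -88, -1.171], [0, 248.2, -364.5, -88, -1.171]], force=40)

```text
clock: 1.8
tcp_pos: [445.4, 277.8, 139.1]
tcp_rot: [-1.572, -0.077, 0.078]
contact_force: [-0.8, 1.2, -0.2]
finger_gap: -0.2
```

```bash
cat > w.py <<'E'
import sys
from h import *
s=status.state(); print({k:np.round(s[k],2).tolist() for k in['clock','tcp_pos','contact_force','qpos']})
P=[529.6,244.1,.1045]
tp=s['tcp_pos'].copy() if hasattr(s['tcp_pos'],'copy') else s['tcp_pos']
q=[(-68,46,86),(-68,0,86),(-68,-46,86),(-60,-88,77),(-115,125,70),(-115,-125,70)]
uv=proj('wrist',case2w(P,q))
im=capture('wrist')[:,:,::-1].copy()
if len(sys.argv)<=2:
    for u,v in uv: cv2.circle(im,(int(round(u)),int(round(v))),2,(0,255,0),1)
cv2.imwrite(f'pics/{sys.argv[1]}.png',cv2.resize(im,None,fx=1.55,fy=1.55,interpolation=cv2.INTER_CUBIC))
E
python3 w.py w1
```

```text
{'clock': 1.8, 'tcp_pos': [445.43, 277.75, 139.14], 'contact_force': [-0.76, 1.25, -0.19], 'qpos': [-0.88, 0.48, 0.34, 1.95, -0.23, 0.74, -0.31]}
```

View pics/w1.png

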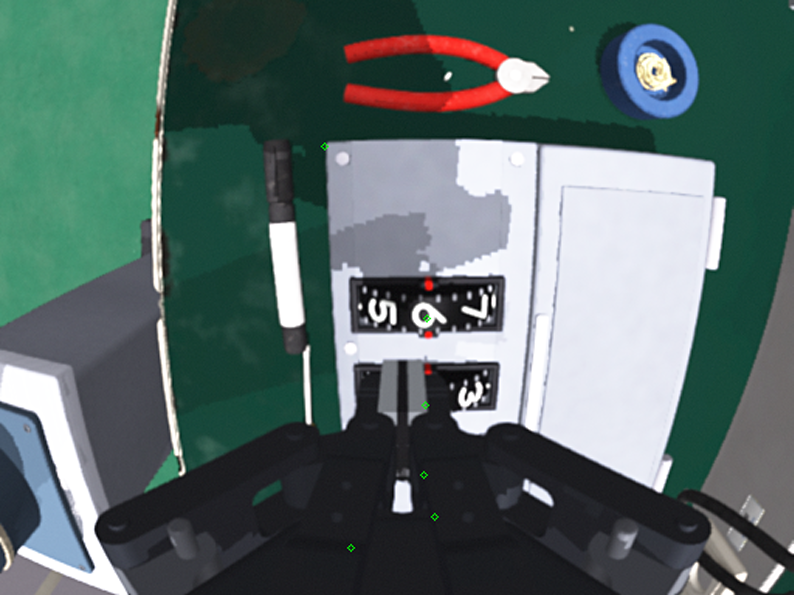

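```bash
python3 w.py w2; python3 w.py w3
```

```text
{'clock': 1.85, 'tcp_pos': [446.17, 276.19, 138.41], 'contact_force': [1.2, -2.06, -1.26], 'qpos': [-0.88, 0.48, 0.34, 1.95, -0.23, 0.74, -0.31]}
{'clock': 1.9, 'tcp_pos': [445.21, 278.44, 139.34], 'contact_force': [-0.33, -0.04, -0.37], 'qpos': [-0.88, 0.48, 0.34, 1.95, -0.23, 0.74, -0.31]}
```

View pics/w3.png

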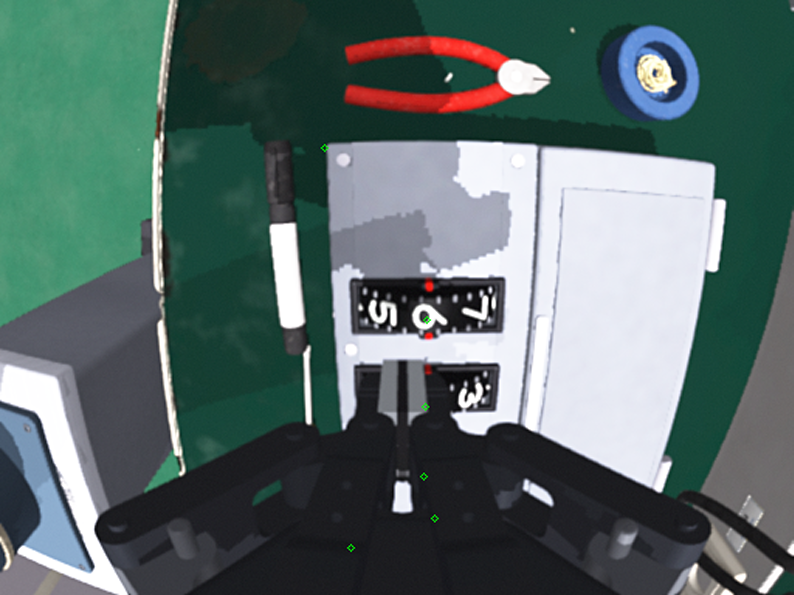

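Run:
```python
from h import *
P=[529.6,244.1,.1045]
q=[(-68,58.5,80),(-68,33.5,80),(-68,12.5,80),(-115,125,70),(-16,125,70)]
m=np.array([(430,286),(429,337),(428,369),(328,143),(537,143)])/1.55
s=status.state();print(s['tcp_pos'],s['clock'])
print((proj('wrist',case2w(P,q))*1.55).round(1).tolist())
o=least_squares(lambda p:(proj('wrist',case2w(p[:3],q))-m).ravel(),P,x_scale=[100,100,.1]);print(o.x,o.fun.round(1))
o=least_squares(lambda p:(proj('wrist',case2w(p[:3],np.array(q)+[0,0,p[3]]))-m).ravel(),P+[0],x_scale=[100,100,.1,100]);print(o.x,o.fun.round(1))
t=status.state()['tcp_pos']
print((proj('wrist',[[t[0],t[1],t[2]-19],[t[0]+14,t[1],t[2]-19]])*1.55).round(1))
```

```text
[444.55802693 280.60037823 140.06183086] 1.95
[[427.3, 294.2], [426.4, 343.3], [425.7, 381.5], [326.3, 151.8], [536.0, 154.2]]
[5.30547818e+02 2.49456288e+02 1.12296825e-01] [-0.2 -0.9  0.1 -1.7  0.4  2.7 -0.5 -0.2  0.2  0.4]
[ 5.30625961e+02  2.49266098e+02  1.12330234e-01 -9.85868128e-01] [-0.2 -1.   0.1 -1.9  0.4  2.4 -0.2  0.1 -0.1  0.7]
[[399.8 357. ]
 [434.9 360.1]]
```

arm_command(motion=[[0, 0.5, 1.5, -25, 0], [0, 0.5, 1.5, -30, 0], [0, 0.5, 1.5, -33, 0], [0, 0.5, 1.5, -35, 0], [0, 0.5, 1.5, -36, 0], [0, 0.5, 1.5, -37, 0], [0, 0.5, 1.5, -37, 0], [0, 0.5, 1.5, -37, 0]])

```text
clock: 2.95
tcp_pos: [444.9, 282.9, 103.4]
tcp_rot: [-1.569, -0.082, 0.082]
contact_force: [0.1, 0.0, -0.1]
finger_gap: 0.0
```

arm_command(motion=[[0, 2, 0.2, -1, 0], [0, 4, 0.4, -1, 0], [0, 7, 0.7, -1, 0], [0, 10, 1.0, -1, 0], [0, 10, 1.0, -1.5, 0], [0, 10, 1, -2, 0], [0, 10, 1, -2, 0], [0, 10, 1, -2, 0]])

```text
clock: 3.95
tcp_pos: [454.8, 283.9, 101.3]
tcp_rot: [-1.569, -0.082, 0.083]
contact_force: [0.7, -0.4, 0.3]
finger_gap: -0.4
```

```bash
python3 w.py w4 n
python3 - <<'E'
from h import *
im=capture('scene')[:,:,::-1][120:250,170:340]; cv2.imwrite('pics/s4.png',cv2.resize(im,None,fx=4.5,fy=4.5,interpolation=cv2.INTER_CUBIC))
print(status.state()['tcp_pos'],status.state()['contact_force'])
E
```

```text
{'clock': 3.95, 'tcp_pos': [454.75, 283.91, 101.31], 'contact_force': [0.67, -0.37, 0.32], 'qpos': [-0.85, 0.55, 0.31, 1.96, -0.26, 0.67, -0.28]}
[454.79512092 283.91445901 101.31443782] [0.81950934 0.1218551  0.1033192 ]
```

View pics/w4.png

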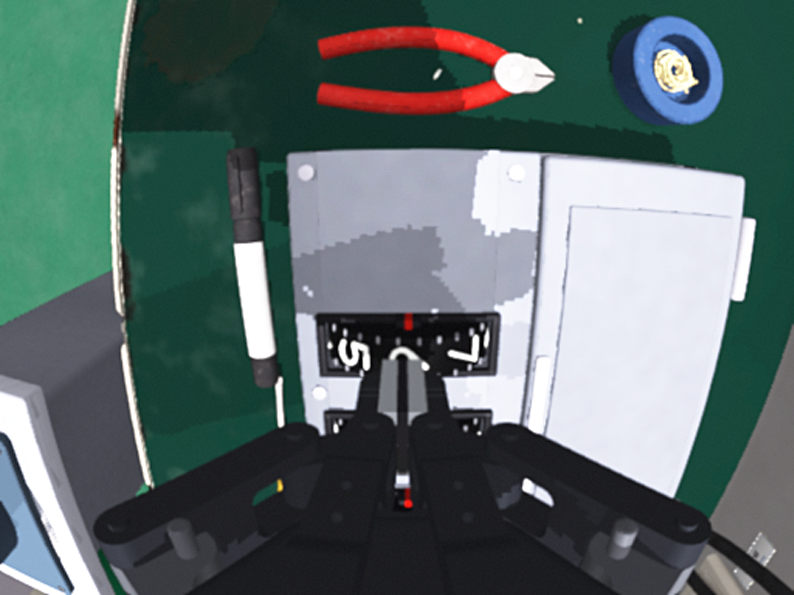

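View pics/s4.png

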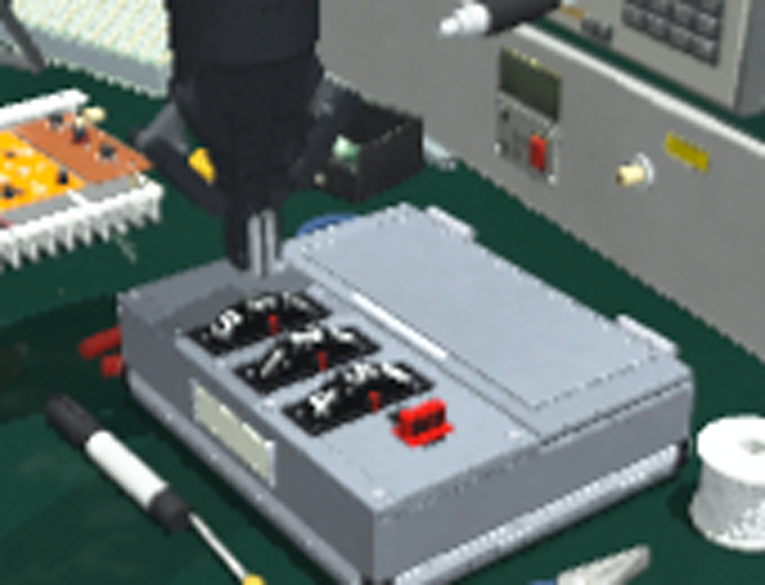

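Run:
```python
from h import *
t=np.array(status.state()['tcp_pos'])
for d in (0,10,19): print(d,proj('scene',t-[0,0,d]).round(1), (proj('wrist',t-[0,0,d])*1.55).round(1))
im=capture('top')[:,:,::-1][90:250,190:370]; cv2.imwrite('pics/t4.png',cv2.resize(im,None,fx=4.4,fy=3.7,interpolation=cv2.INTER_CUBIC))
for p in ['wheel_left_top','wheel_middle_top']:
  for n in ['scene','wrist']:
    if n=='wrist': capture(n)
    print(n,p,nets.spot_point(n,p)[:1])
```

```text
0 [[225.6 181.4]] [[399.5 379.2]]
10 [[225.8 185. ]] [[399.6 367. ]]
19 [[225.9 188.3]] [[399.7 357. ]]
scene wheel_left_top [{'pixel': [229.0, 184.4], 'score': 0.97}]
wrist wheel_left_top [{'pixel': [261.3, 231.4], 'score': 0.74}]
scene wheel_middle_top [{'pixel': [239.3, 193.7], 'score': 0.84}]
wrist wheel_middle_top []
```

View pics/t4.png

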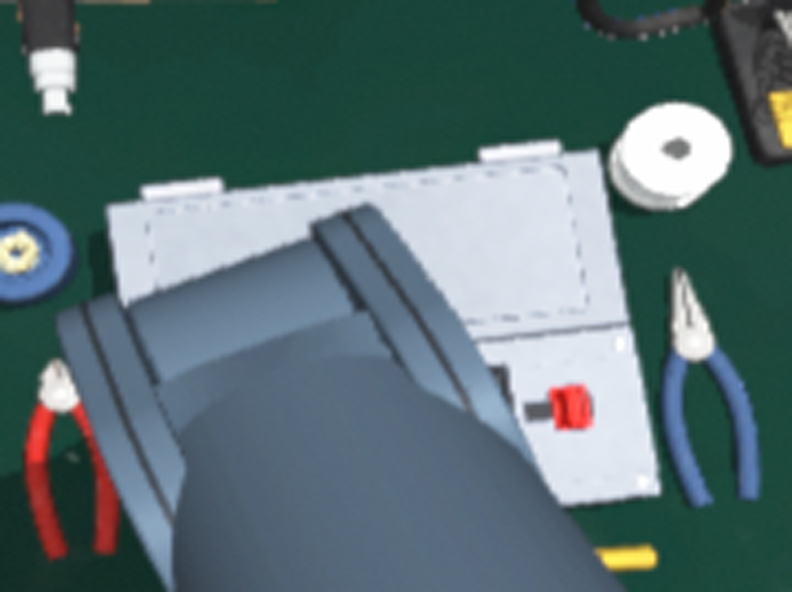

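arm_command(motion=[[0, 0, 0, -1, 0], [0, 0, 0, -2, 0], [0, 0, 0, -3, 0], [0, 0, 0, -4, 0], [0, 0, 0, -5, 0], [0, 0, 0, -5, 0], [0, 0, 0, -5, 0], [0, 0, 0, -5, 0]])

```text
clock: 5.4
tcp_pos: [454.9, 283.9, 96.3]
tcp_rot: [-1.569, -0.083, 0.082]
contact_force: [-0.6, -0.1, -0.3]
finger_gap: 0.2
```

arm_command(motion=[[0, 0, 0, -1, 0], [0, 0, 0, -2, 0], [0, 0, 0, -3, 0], [0, 0, 0, -4, 0], [0, 0, 0, -5, 0], [0, 0, 0, -5, 0], [0, 0, 0, -5, 0], [0, 0, 0, -5, 0]])

```text
clock: 6.4
tcp_pos: [454.8, 283.9, 91.3]
tcp_rot: [-1.569, -0.083, 0.082]
contact_force: [-0.1, -0.6, -0.0]
finger_gap: -0.4
```

```bash
python3 w.py w5 n
python3 - <<'E'
from h import *
im=capture('scene')[:,:,::-1][120:250,170:340]; cv2.imwrite('pics/s5.png',cv2.resize(im,None,fx=4.5,fy=4.5,interpolation=cv2.INTER_CUBIC))
E
```

```text
{'clock': 6.4, 'tcp_pos': [454.84, 283.92, 91.33], 'contact_force': [-0.07, -0.58, -0.05], 'qpos': [-0.84, 0.56, 0.3, 1.97, -0.26, 0.64, -0.27]}
```

View pics/w5.png

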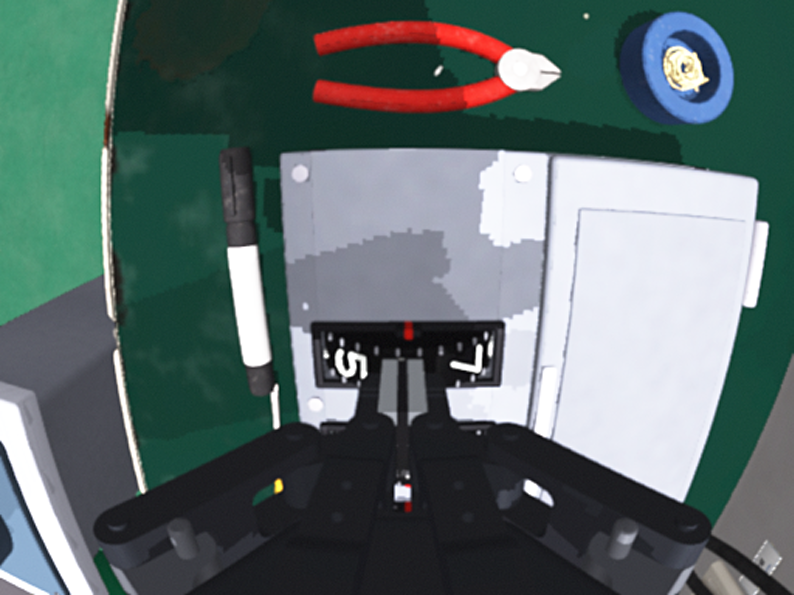

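View pics/s5.png

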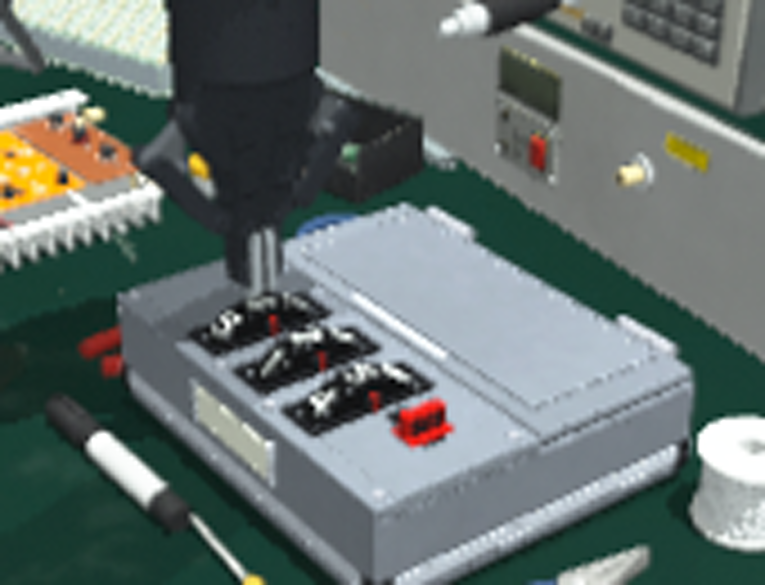

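arm_command(motion=[[0, 0, 0, -1, 0], [0, 0, 0, -2, 0], [0, 0, 0, -3, 0], [0, 0, 0, -4, 0], [0, 0, 0, -4, 0], [0, 0, 0, -4, 0], [0, 0, 0, -4, 0], [0, 0, 0, -4, 0]])

```text
clock: 7.5
tcp_pos: [454.8, 283.9, 87.3]
tcp_rot: [-1.569, -0.082, 0.082]
contact_force: [-0.1, 0.3, 0.0]
finger_gap: -0.3
```

arm_command(motion=[[0, 0, 0, -1, 0], [0, 0, 0, -2, 0], [0, 0, 0, -3, 0], [0, 0, 0, -4, 0], [0, 0, 0, -4, 0], [0, 0, 0, -4, 0], [0, 0, 0, -4, 0], [0, 0, 0, -4, 0]])

```text
clock: 8.5
tcp_pos: [454.8, 283.9, 83.3]
tcp_rot: [-1.569, -0.082, 0.083]
contact_force: [0.2, -0.2, -0.9]
finger_gap: -0.4
```

```bash
python3 w.py w6 n
python3 - <<'E'
from h import *
im=capture('scene')[:,:,::-1][120:250,170:340]; cv2.imwrite('pics/s6.png',cv2.resize(im,None,fx=4.5,fy=4.5,interpolation=cv2.INTER_CUBIC))
E
```

```text
{'clock': 8.5, 'tcp_pos': [454.8, 283.87, 83.29], 'contact_force': [0.24, -0.22, -0.85], 'qpos': [-0.84, 0.57, 0.29, 1.98, -0.27, 0.62, -0.27]}
```

View pics/w6.png

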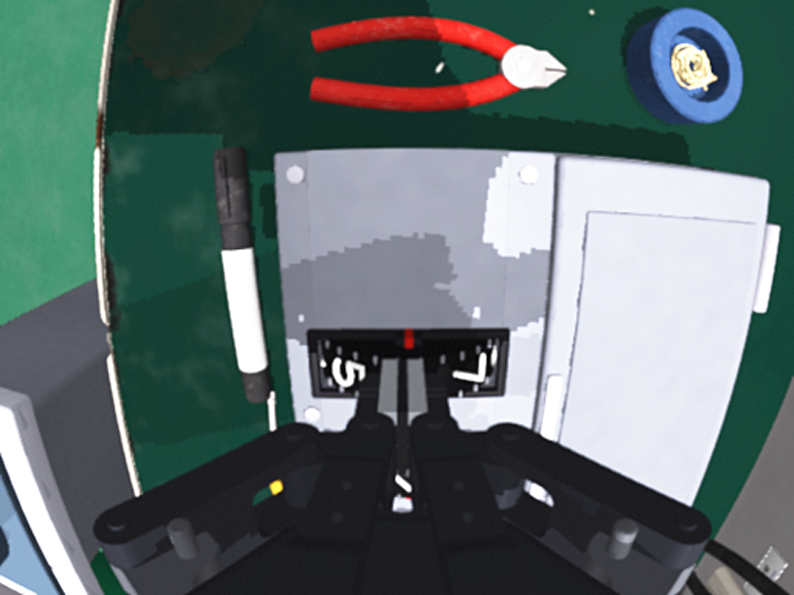

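View pics/s6.png

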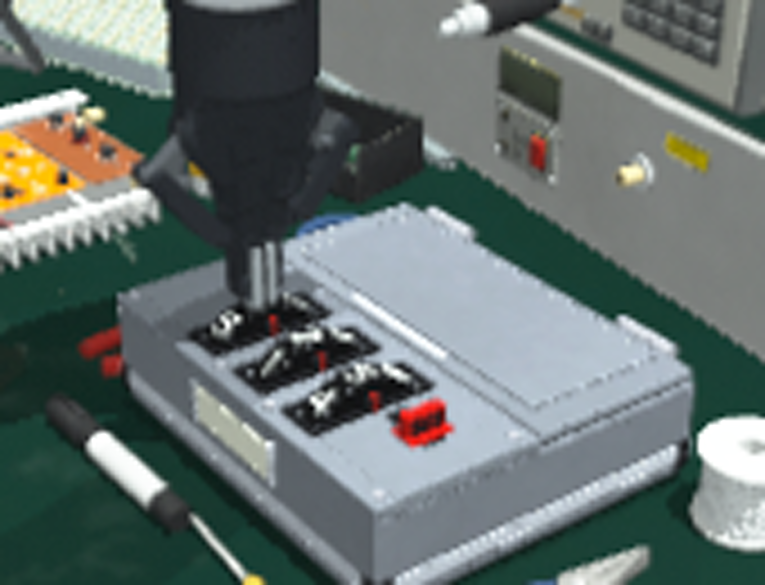

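arm_command(motion=[[0, 0, 0, -0.5, 0], [0, 0, 0, -1, 0], [0, 0, 0, -1.5, 0], [0, 0, 0, -2, 0], [0, 0, 0, -2, 0], [0, 0, 0, -2, 0], [0, 0, 0, -2, 0], [0, 0, 0, -2, 0]])

```text
clock: 9.6
tcp_pos: [455.8, 284.1, 82.8]
tcp_rot: [-1.568, -0.084, 0.08]
contact_force: [-2.8, -2.5, 19.1]
finger_gap: -0.2
```

arm_command(motion=[[0, 5, 0.5, 0, 0], [0, 10, 1, 0, 0], [0, 15, 1.6, 0, 0], [0, 20, 2.1, 0, 0], [0, 24, 2.5, -0.3, 0], [0, 24, 2.5, 20, 0], [0, 8, 0.8, 25, 0], [0, -12, -1.2, 25, 0]])

```text
clock: 10.6
tcp_pos: [441.5, 282.5, 106.2]
tcp_rot: [-1.569, -0.082, 0.083]
contact_force: [-1.0, -0.3, 0.1]
finger_gap: -0.0
```

```bash
python3 w.py w7 n
```

```text
{'clock': 10.6, 'tcp_pos': [441.5, 282.51, 106.16], 'contact_force': [-1.0, -0.25, 0.09], 'qpos': [-0.87, 0.53, 0.31, 1.99, -0.25, 0.66, -0.29]}
```

View pics/w7.png

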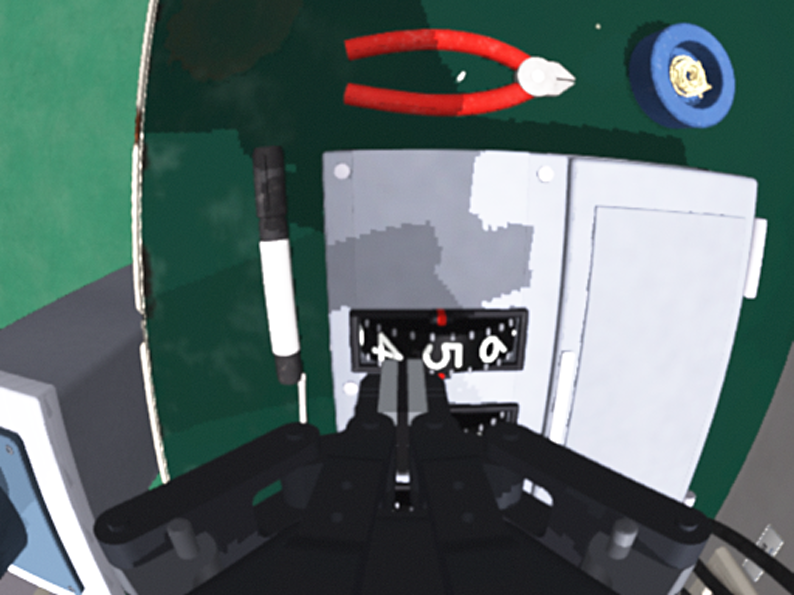

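arm_command(motion=[[0, 5, 0.5, -20, 0], [0, 6, 0.6, -25, 0], [0, 12, 1.2, -25, 0], [0, 18, 1.9, -25, 0], [0, 24, 2.5, -25, 0], [0, 30, 3.1, -25, 0], [0, 30, 3.1, -5, 0], [0, 30, 3.1, 5, 0]])

```text
clock: 11.65
tcp_pos: [472.5, 285.7, 111.8]
tcp_rot: [-1.569, -0.082, 0.083]
contact_force: [0.7, 0.5, -0.1]
finger_gap: -0.0
```

```bash
python3 w.py w8 n
```

```text
{'clock': 11.65, 'tcp_pos': [472.47, 285.73, 111.78], 'contact_force': [0.69, 0.55, -0.15], 'qpos': [-0.83, 0.55, 0.31, 1.91, -0.25, 0.71, -0.27]}
```

View pics/w8.png

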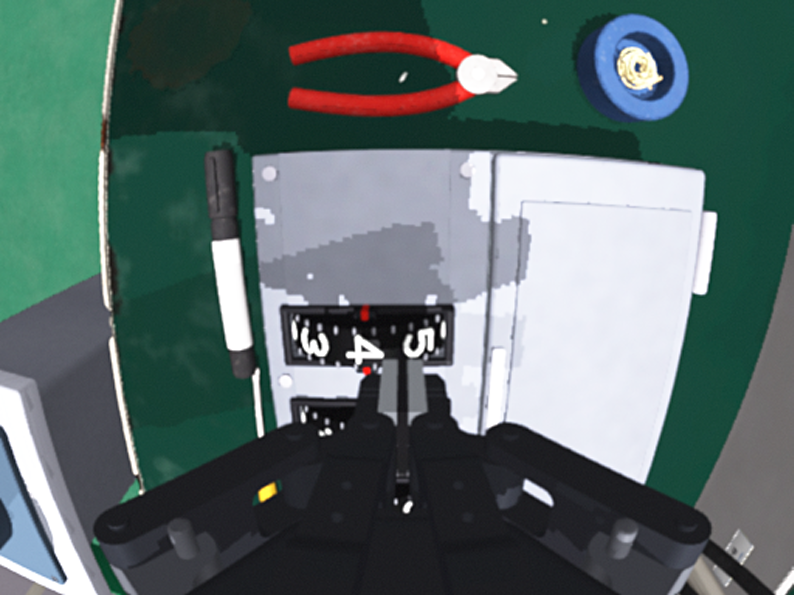

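arm_command(motion=[[0, -21, -48.4, 0, 0], [0, -21, -48.4, -10, 0], [0, -20, -48.3, -29.9, 0], [0, -15, -47.8, -30, 0], [0, -8, -47, -30, 0], [0, -1, -46.3, -30, 0], [0, 5, -45.7, -30, 0], [0, 5, -45.7, -8, 0]])

```text
clock: 12.7
tcp_pos: [477.3, 240.2, 102.0]
tcp_rot: [-1.57, -0.081, 0.084]
contact_force: [-0.4, 0.1, -0.1]
finger_gap: -0.5
```

```bash
python3 w.py w9 n
```

```text
{'clock': 12.7, 'tcp_pos': [477.29, 240.18, 102.04], 'contact_force': [-0.45, 0.13, -0.06], 'qpos': [-0.75, 0.54, 0.3, 1.97, -0.25, 0.67, -0.19]}
```

View pics/w9.png

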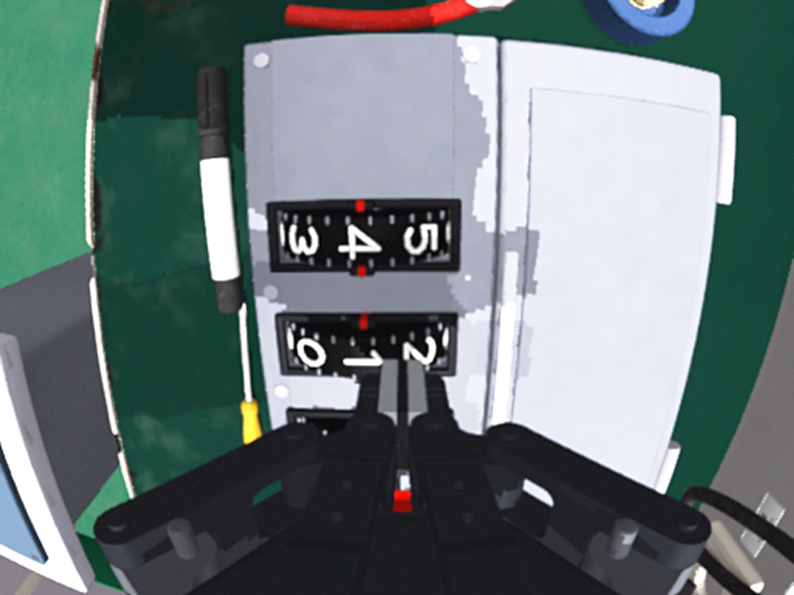

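arm_command(motion=[[0, -26, -2.7, 0, 0], [0, -26, -2.7, -12, 0], [0, -25, -2.6, -22, 0], [0, -20, -2.1, -22, 0], [0, -13, -1.4, -22, 0], [0, -6, -0.6, -22, 0], [0, 0, 0, -22, 0], [0, 0, 0, 0, 0]])

```text
clock: 13.75
tcp_pos: [478.2, 239.9, 101.7]
tcp_rot: [-1.571, -0.081, 0.084]
contact_force: [0.3, 0.2, 0.2]
finger_gap: 0.0
```

arm_command(motion=[[0, -26, -2.7, 0, 0], [0, -26, -2.7, -12, 0], [0, -25, -2.6, -22, 0], [0, -20, -2.1, -22, 0], [0, -13, -1.4, -22, 0], [0, -6, -0.6, -22, 0], [0, 0, 0, -22, 0], [0, 0, 0, 0, 0]])

```text
clock: 14.75
tcp_pos: [478.5, 239.7, 101.5]
tcp_rot: [-1.571, -0.081, 0.083]
contact_force: [-0.2, 0.9, -0.2]
finger_gap: -0.1
```

```bash
python3 w.py w10 n
```

```text
{'clock': 14.75, 'tcp_pos': [478.5, 239.71, 101.51], 'contact_force': [-0.17, 0.91, -0.2], 'qpos': [-0.75, 0.55, 0.3, 1.96, -0.25, 0.67, -0.19]}
```

View pics/w10.png

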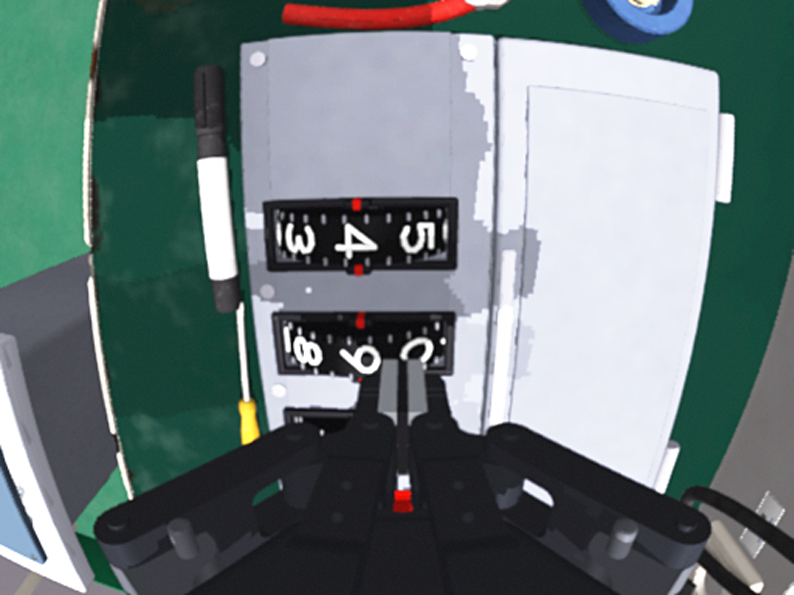

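Middle now shows 9 (left still 4). Two more strokes.

arm_command(motion=[[0, -26, -2.7, 0, 0], [0, -26, -2.7, -12, 0], [0, -25, -2.6, -22, 0], [0, -20, -2.1, -22, 0], [0, -13, -1.4, -22, 0], [0, -6, -0.6, -22, 0], [0, 0, 0, -22, 0], [0, 0, 0, 0, 0]])

```text
clock: 15.8
tcp_pos: [478.7, 239.7, 101.6]
tcp_rot: [-1.571, -0.081, 0.083]
contact_force: [0.0, 0.8, 0.3]
finger_gap: -0.0
```

arm_command(motion=[[0, -26, -2.7, 0, 0], [0, -26, -2.7, -12, 0], [0, -25, -2.6, -22, 0], [0, -20, -2.1, -22, 0], [0, -13, -1.4, -22, 0], [0, -6, -0.6, -22, 0], [0, 0, 0, -22, 0], [0, 0, 0, 0, 0]])

```text
clock: 16.8
tcp_pos: [478.7, 239.7, 101.4]
tcp_rot: [-1.571, -0.08, 0.083]
contact_force: [0.2, -0.2, 0.2]
finger_gap: 0.1
```

```bash
python3 w.py w11 n
```

```text
{'clock': 16.8, 'tcp_pos': [478.65, 239.66, 101.44], 'contact_force': [0.21, -0.23, 0.2], 'qpos': [-0.75, 0.55, 0.3, 1.96, -0.25, 0.67, -0.19]}
```

View pics/w11.png

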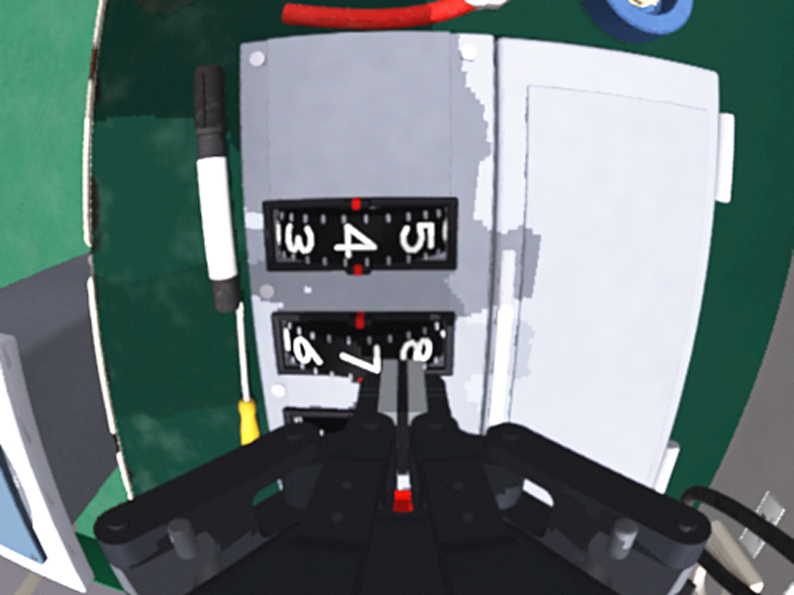

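arm_command(motion=[[0, -21, -48.4, 4, 0], [0, -21, -48.4, -10, 0], [0, -20, -48.3, -22, 0], [0, -15, -47.8, -22, 0], [0, -8, -47, -22, 0], [0, -1, -46.3, -22, 0], [0, 5, -45.7, -22, 0], [0, 5, -45.7, 0, 0]])

```text
clock: 17.85
tcp_pos: [483.4, 195.0, 101.4]
tcp_rot: [-1.57, -0.081, 0.085]
contact_force: [-0.3, 0.3, -0.1]
finger_gap: -0.3
```

arm_command(motion=[[0, -26, -2.7, 0, 0], [0, -26, -2.7, -12, 0], [0, -25, -2.6, -22, 0], [0, -20, -2.1, -22, 0], [0, -13, -1.4, -22, 0], [0, -6, -0.6, -22, 0], [0, 0, 0, -22, 0], [0, 0, 0, 0, 0]])

```text
clock: 18.85
tcp_pos: [483.5, 194.6, 101.4]
tcp_rot: [-1.57, -0.081, 0.084]
contact_force: [0.6, -0.2, 0.2]
finger_gap: -0.2
```

```bash
python3 w.py w12 n
```

```text
{'clock': 18.85, 'tcp_pos': [483.53, 194.59, 101.42], 'contact_force': [0.62, -0.2, 0.16], 'qpos': [-0.67, 0.53, 0.29, 2.0, -0.24, 0.65, -0.11]}
```

View pics/w12.png

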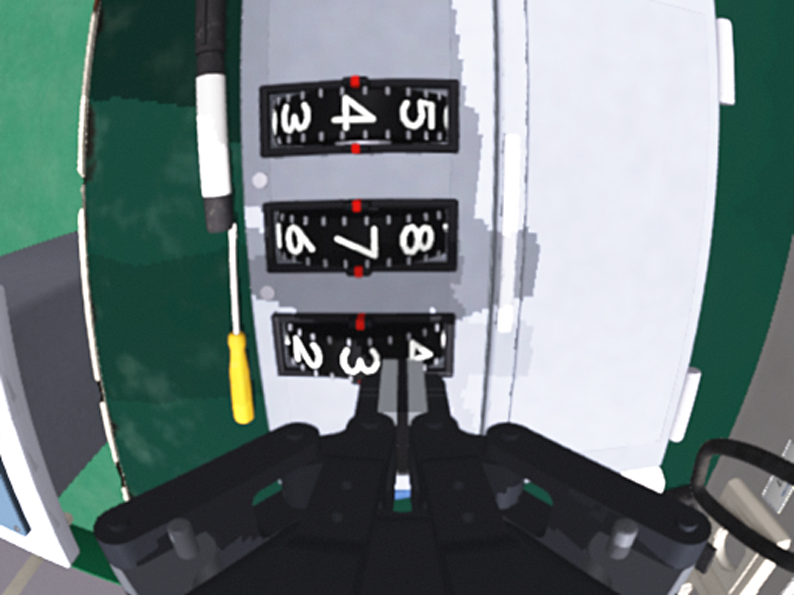

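arm_command(motion=[[0, -26, -2.7, 0, 0], [0, -26, -2.7, -12, 0], [0, -25, -2.6, -22, 0], [0, -20, -2.1, -22, 0], [0, -13, -1.4, -22, 0], [0, -6, -0.6, -22, 0], [0, 0, 0, -22, 0], [0, 0, 0, 0, 0]])

```text
clock: 19.9
tcp_pos: [483.6, 194.3, 101.5]
tcp_rot: [-1.571, -0.081, 0.084]
contact_force: [-0.1, 0.7, 0.4]
finger_gap: 0.0
```

arm_command(motion=[[0, -5, -15, 40, 0], [0, -5, -45, 50, 0], [0, -5, -80, 50, 0], [0, -5, -105, 45, 0], [0, -5, -110, 40, 0], [0, -5, -110, 35, 0], [0, -5, -110, 30, 0], [0, -5, -110, 30, 0]])

```text
clock: 20.9
tcp_pos: [477.6, 85.3, 132.7]
tcp_rot: [-1.569, -0.083, 0.084]
contact_force: [0.3, 0.2, -0.5]
finger_gap: -0.0
```

```bash
python3 w.py w13 n;python3 - <<'E'
from h import *
P=[530.2,245.5,.1045]
im=capture('wrist'); print([(d['pixel'],d['score']) for d in nets.spot_point('wrist','bolt_tab')[:2]])
print(proj('wrist',case2w(P,[(-60,-88,77)])), status.state()['tcp_pos'])
im=capture('scene')[:,:,::-1][120:250,170:340]; cv2.imwrite('pics/s13.png',cv2.resize(im,None,fx=4.5,fy=4.5,interpolation=cv2.INTER_CUBIC))
E
```

```text
{'clock': 20.9, 'tcp_pos': [477.62, 85.26, 132.7], 'contact_force': [0.33, 0.16, -0.49], 'qpos': [-0.5, 0.44, 0.32, 2.06, -0.22, 0.68, 0.07]}
[([270.7, 116.6], 0.91)]
[[270.93212467 116.57294298]] [477.9361474   84.86196178 133.38260391]
```

View pics/w13.png

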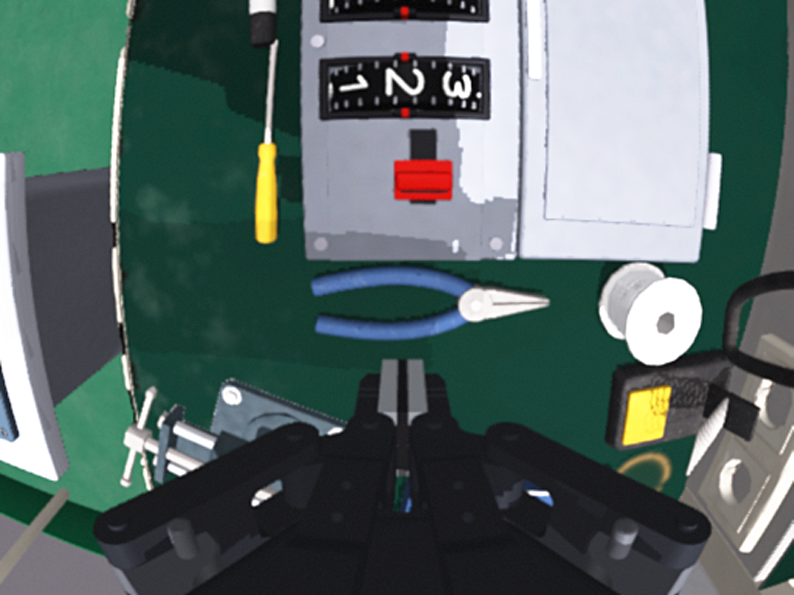

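View pics/s13.png

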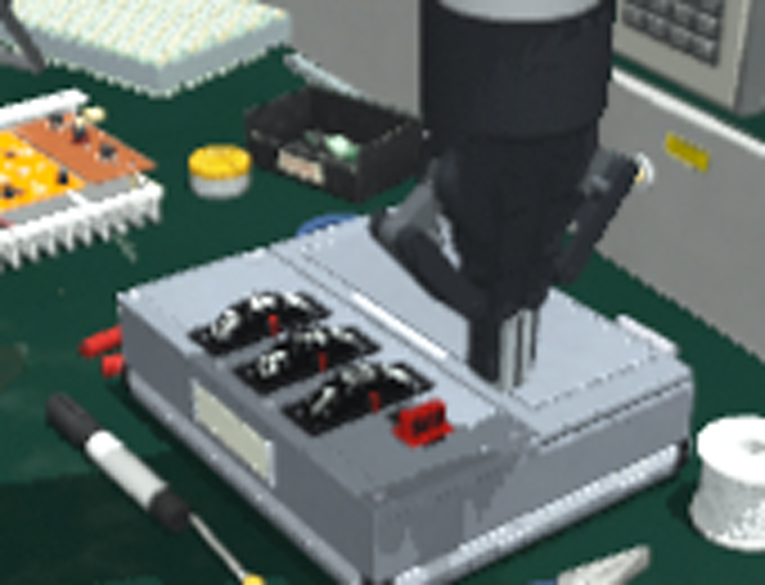

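Run:
```python
from h import *
t=np.array(status.state()['tcp_pos'])
for d in (-10,0,5,10,19): print(d,proj('scene',t-[0,0,d]).round(1), (proj('wrist',t-[0,0,d])*1.55).round(1),(proj('wrist',t-[0,-11,d])*1.55).round(1))
im=cv2.imread('pics/s13.png')[260:420,400:600]; cv2.imwrite('pics/s13c.png',cv2.resize(im,None,fx=3.5,fy=3.5))
```

```text
-10 [[280.3 201.7]] [[399.4 392.8]] [[402.9 363.7]]
0 [[280.1 206.1]] [[399.5 379.2]] [[402.8 351.3]]
5 [[280.  208.2]] [[399.6 372.9]] [[402.7 345.6]]
10 [[279.9 210.4]] [[399.6 367. ]] [[402.7 340.2]]
19 [[279.8 214.2]] [[399.7 357. ]] [[402.6 331.2]]
```

View pics/s13c.png

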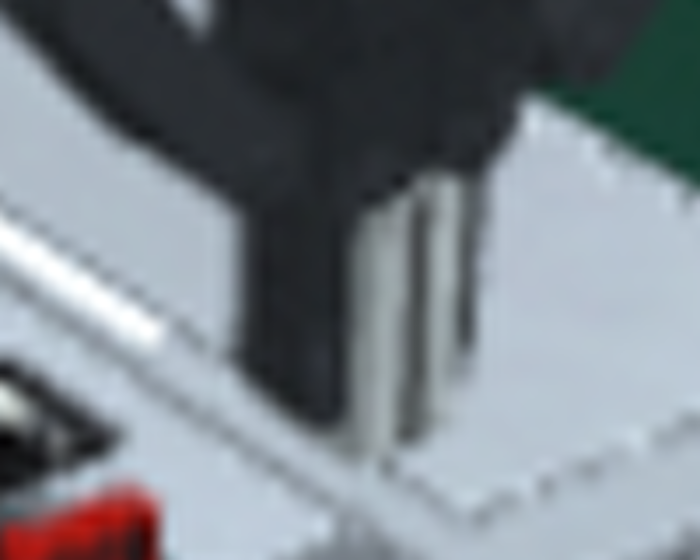

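arm_command(motion=[[0, 4.4, 25, 0, 0], [0, 4.4, 43.4, -10, 0], [0, 4.4, 43.4, -25, 0], [0, 4.4, 43.4, -40, 0], [0, 4.4, 43.4, -52, 0], [0, 4.4, 43.4, -58, 0], [0, 4.4, 43.4, -61.5, 0], [0, 4.4, 43.4, -61.5, 0]])

```text
clock: 22.1
tcp_pos: [482.3, 127.7, 71.8]
tcp_rot: [-1.569, -0.082, 0.082]
contact_force: [-0.6, 0.5, 0.1]
finger_gap: -0.1
```

```bash
python3 w.py w14 n
python3 - <<'E'
from h import *
im=capture('scene')[:,:,::-1][120:250,170:340]; cv2.imwrite('pics/s14.png',cv2.resize(im,None,fx=4.5,fy=4.5,interpolation=cv2.INTER_CUBIC))
E
```

```text
{'clock': 22.1, 'tcp_pos': [482.28, 127.65, 71.79], 'contact_force': [-0.63, 0.5, 0.15], 'qpos': [-0.53, 0.55, 0.27, 2.08, -0.27, 0.54, 0.03]}
```

View pics/w14.png

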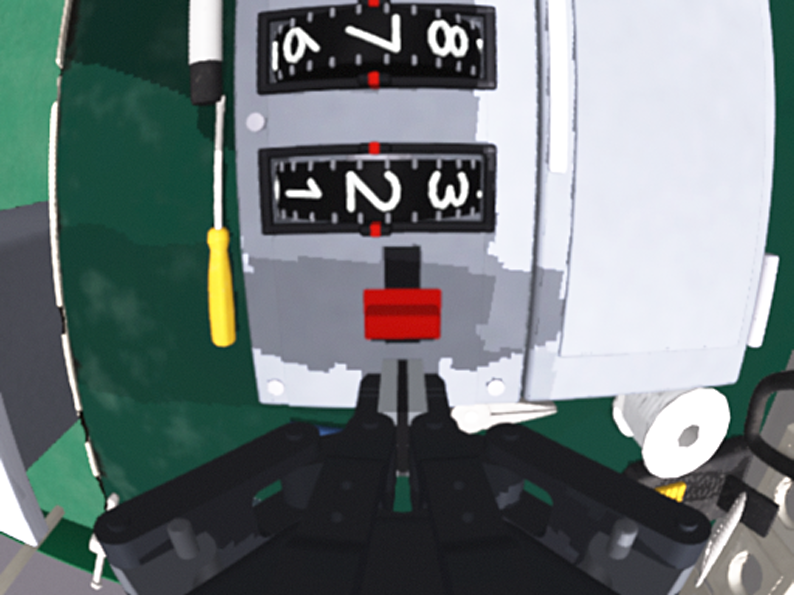

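View pics/s14.png

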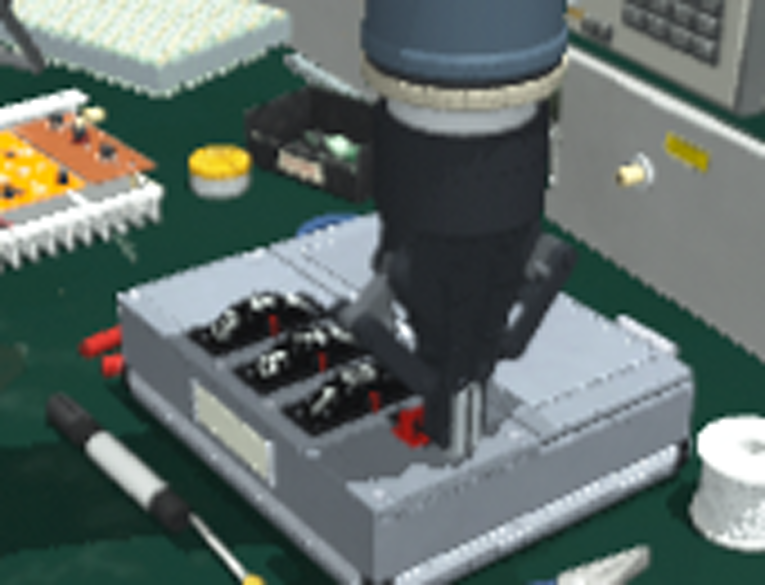

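arm_command(motion=[[0, -0.4, 4, 0, 0], [0, -0.8, 8, 0, 0], [0, -1.1, 11, 0, 0], [0, -1.5, 14, 0, 0], [0, -1.8, 17, 0, 0], [0, -2.1, 20, 0, 0], [0, -2.2, 21, 0, 0], [0, -2.2, 21, 0, 0]])

```text
clock: 23.2
tcp_pos: [479.9, 149.0, 71.7]
tcp_rot: [-1.569, -0.082, 0.083]
contact_force: [0.0, 0.2, -0.4]
finger_gap: -0.1
```

```bash
python3 w.py w15 n
```

```text
{'clock': 23.2, 'tcp_pos': [479.87, 149.02, 71.73], 'contact_force': [0.03, 0.25, -0.35], 'qpos': [-0.58, 0.56, 0.27, 2.07, -0.28, 0.55, -0.0]}
```

View pics/w15.png

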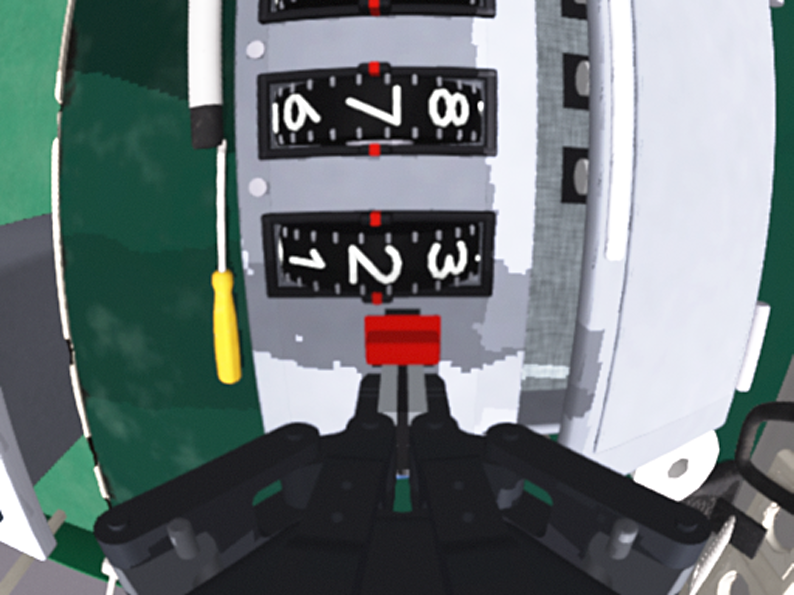

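arm_command(motion=[[0, -0.1, 1, 0, 0], [0, -0.2, 2, 0, 0], [0, -0.3, 3, 0, 0], [0, -0.4, 4, 0, 0], [0, -0.4, 4, 0, 0], [0, -0.4, 4, 0, 0], [0, -0.4, 4, 0, 0], [0, -0.4, 4, 0, 0]])

```text
clock: 24.25
tcp_pos: [479.6, 151.0, 71.7]
tcp_rot: [-1.571, -0.081, 0.081]
contact_force: [1.2, -9.0, 0.5]
finger_gap: -0.1
```

arm_command(motion=[[0, -0.1, 1.5, 0, 0], [0, -0.1, 1.5, 0, 0], [0, 1, -8, 0, 0], [0, 1, -12, 0, 0], [0, 1, -12, 20, 0], [0, 1, -12, 60, 0], [0, 1, -12, 90, 0], [0, 1, -12, 90, 0]])

```text
clock: 25.25
tcp_pos: [481.8, 141.6, 163.8]
tcp_rot: [-1.567, -0.086, 0.08]
contact_force: [0.1, -0.4, -0.9]
finger_gap: -0.2
```

```bash
python3 w.py w16 n
python3 - <<'E'
from h import *
im=capture('scene')[:,:,::-1][90:250,170:340]; cv2.imwrite('pics/s16.png',cv2.resize(im,None,fx=3.7,fy=3.7,interpolation=cv2.INTER_CUBIC))
print([(n,nets.spot_point(n,'lid_front_edge')[:1]) for n in ['scene','wrist']])
P=[530.2,245.5,.1045]
print(proj('scene',case2w(P,[(90-105*np.cos(.95),0,70+105*np.sin(.95))])))
E
```

```text
{'clock': 25.25, 'tcp_pos': [481.82, 141.57, 163.79], 'contact_force': [0.13, -0.38, -0.94], 'qpos': [-0.63, 0.42, 0.35, 1.98, -0.2, 0.77, -0.05]}
[('scene', [{'pixel': [269.9, 157.5], 'score': 0.8}]), ('wrist', [])]
[[270.59731233 157.1108412 ]]
```

View pics/w16.png

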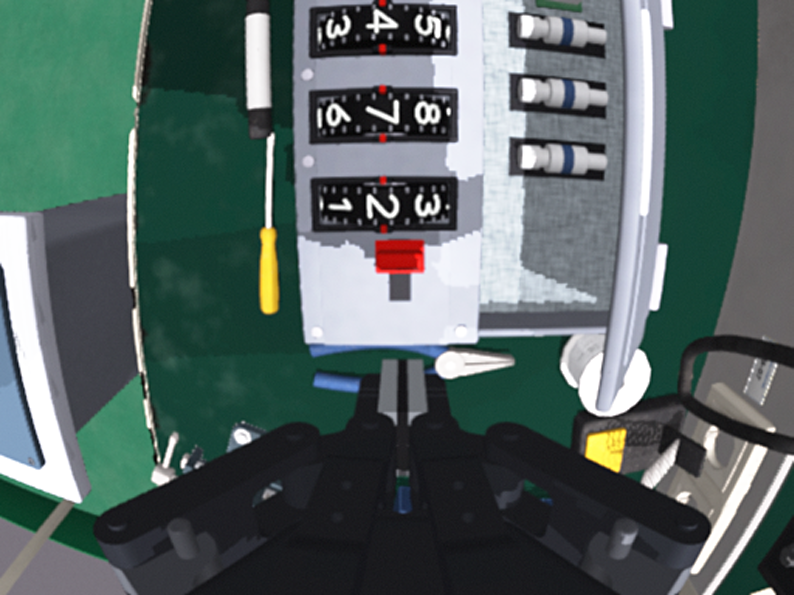

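View pics/s16.png

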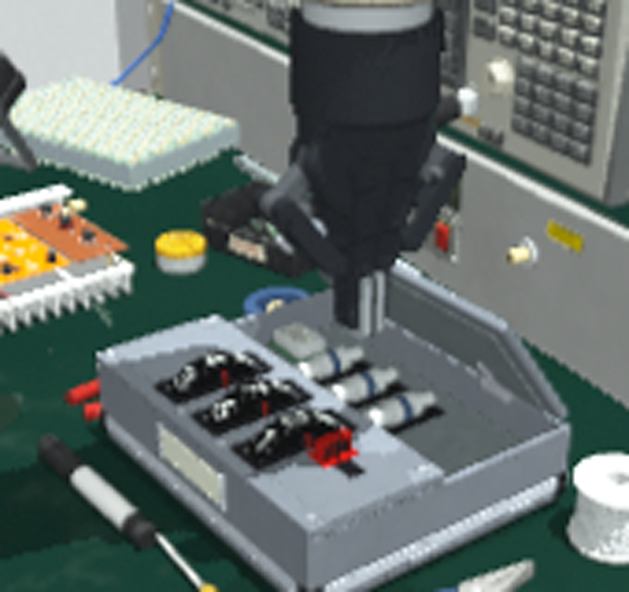

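arm_command(motion=[[0, 25, 20, 0, 0], [0, 55, 45, -10, 0], [0, 61, 45.5, -20, 0], [0, 66, 46, -20, 0], [0, 71, 46.5, -20, 0], [0, 76, 47, -19, 0], [0, 81, 47.5, -18, 0], [0, 86, 48, -17, 0]])

```text
clock: 26.45
tcp_pos: [561.0, 187.1, 147.7]
tcp_rot: [-1.569, -0.074, 0.089]
contact_force: [-35.5, -7.0, 56.9]
finger_gap: 0.1
```

```bash
python3 - <<'E'
from h import *
im=capture('scene')[:,:,::-1][90:250,170:340]; cv2.imwrite('pics/s17.png',cv2.resize(im,None,fx=3.7,fy=3.7,interpolation=cv2.INTER_CUBIC))
s=status.state();print(s['tcp_pos'],s['contact_force'])
E
python3 w.py w17 n
```

```text
[561.89767001 187.227897   148.33259263] [-30.52178007  -5.29310045  52.27003643]
{'clock': 26.5, 'tcp_pos': [561.9, 187.23, 148.33], 'contact_force': [-30.52, -5.29, 52.27], 'qpos': [-0.61, 0.56, 0.33, 1.77, -0.23, 0.86, -0.07]}
```

View pics/s17.png

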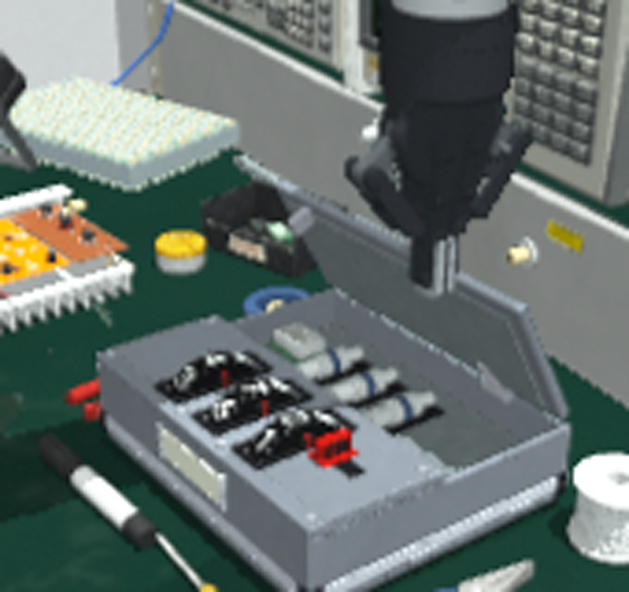

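View pics/w17.png

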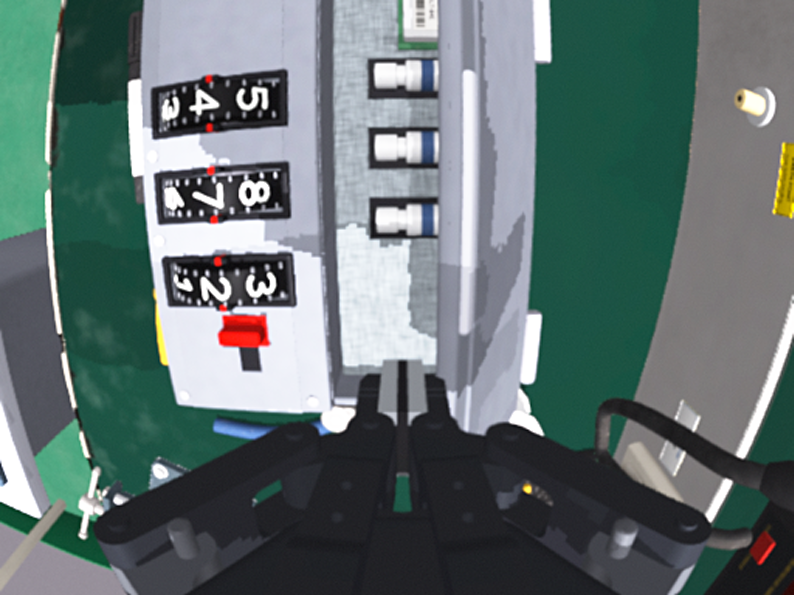

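arm_command(motion=[[0, -5, -0.5, 5, 0], [0, -12, -1.3, 12, 0], [0, -20, -2, 18, 0], [0, -25, -2.6, 18, 0], [0, -25, -2.6, 18, 0], [0, -25, -2.6, 18, 0], [0, -25, -2.6, 18, 0], [0, -25, -2.6, 18, 0]])

```text
clock: 27.55
tcp_pos: [541.7, 186.1, 162.6]
tcp_rot: [-1.569, -0.082, 0.083]
contact_force: [-0.1, -0.0, 0.5]
finger_gap: 0.2
```

Run:
```python
from h import *
im=capture('scene')[:,:,::-1][90:250,170:340]; cv2.imwrite('pics/s18.png',cv2.resize(im[50:,30:150],None,fx=5.4,fy=5.4,interpolation=cv2.INTER_CUBIC))
s=status.state();print(s['tcp_pos'],s['contact_force'])
print([nets.spot_point('scene','lid_front_edge')[:1]])
P=[530.2,245.5,.1045]
for a in (.85,.95,1.05,1.15): print(a,proj('scene',case2w(P,[(90-105*np.cos(a),0,70+105*np.sin(a))])))
```

```text
[541.66816737 186.15194246 162.63948854] [ 0.47812732 -0.69361086 -0.08549048]
[[{'pixel': [267.5, 158.3], 'score': 0.96}]]
0.85 [[267.82369108 160.46089668]]
0.95 [[270.59731233 157.1108412 ]]
1.05 [[273.55468818 154.03613931]]
1.15 [[276.65757071 151.27361942]]
```

View pics/s18.png

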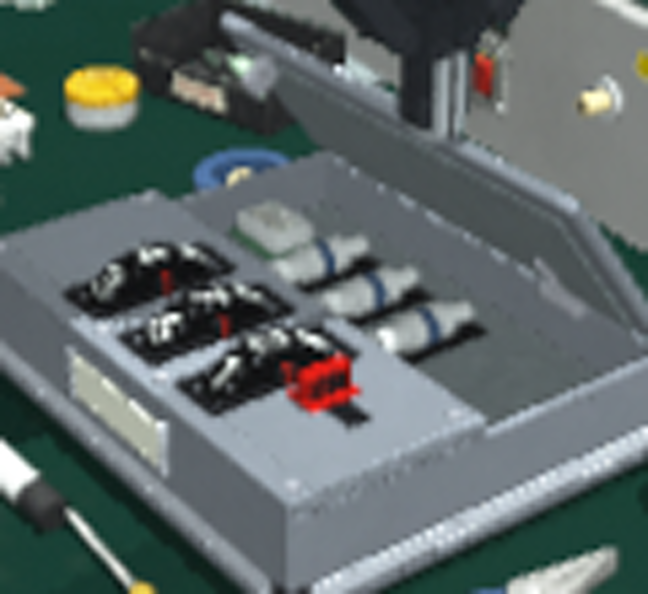

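arm_command(motion=[[0, 0, 0, -10, 0], [0, 0, 0, -20.8, 0], [0, 3, 0.3, -20.8, 0], [0, 6, 0.6, -20.8, 0], [0, 9.4, 1, -18.3, 0], [0, 12.9, 1.3, -16, 0], [0, 16.5, 1.7, -13.8, 0], [0, 20, 2.1, -11.7, 0]])

```text
clock: 28.65
tcp_pos: [561.8, 188.3, 151.4]
tcp_rot: [-1.569, -0.082, 0.083]
contact_force: [-1.4, -1.7, 1.1]
finger_gap: -0.4
```

Run:
```python
from h import *
im=capture('scene')[:,:,::-1][90:250,170:340]; cv2.imwrite('pics/s19.png',cv2.resize(im[:100,30:150],None,fx=5.4,fy=5.4,interpolation=cv2.INTER_CUBIC))
s=status.state();print(s['tcp_pos'],s['contact_force'])
```

```text
[562.40699417 188.41198697 151.60831714] [-0.09634736 -0.55976115  1.18028653]
```

View pics/s19.png

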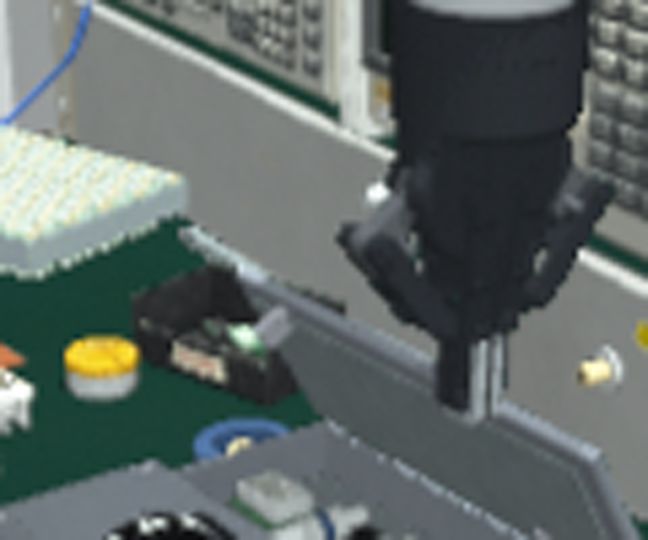

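arm_command(motion=[[0, 4.5, 0.5, 2.3, 0], [0, 9, 0.9, 4.5, 0], [0, 13.8, 1.4, 6.5, 0], [0, 18.7, 2, 8.4, 0], [0, 23.6, 2.5, 10, 0], [0, 28.6, 3, 11.5, 0], [0, 33.7, 3.5, 12.5, 0], [0, 38.9, 4.1, 13.3, 0]])

```text
clock: 29.7
tcp_pos: [601.1, 192.5, 164.7]
tcp_rot: [-1.569, -0.083, 0.082]
contact_force: [-0.8, 0.0, 4.7]
finger_gap: 0.3
```

Run:
```python
from h import *
im=capture('scene')[:,:,::-1][90:250,170:340]; cv2.imwrite('pics/s20.png',cv2.resize(im[:100,30:150],None,fx=5.4,fy=5.4,interpolation=cv2.INTER_CUBIC))
s=status.state();print(s['tcp_pos'],s['contact_force'])
```

```text
[601.77987285 192.57825181 164.71088572] [-0.14636735  0.00679078  4.19971843]
```

View pics/s20.png

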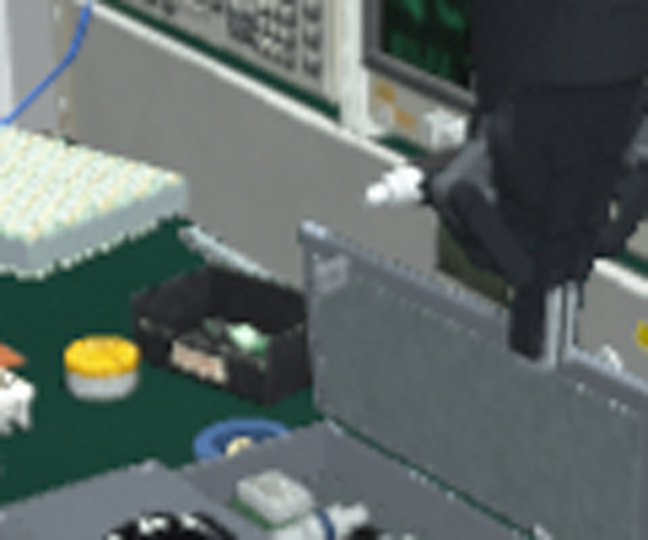

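arm_command(motion=[[0, 5, 0.5, 1, 0], [0, 10, 1, 1.5, 0], [0, 15, 1.6, 1.5, 0], [0, 20, 2.1, 1, 0], [0, 25, 2.6, 0.5, 0], [0, 30, 3.1, -0.5, 0], [0, 35, 3.7, -1, 0], [0, 35, 3.7, -1, 0]])

```text
clock: 30.75
tcp_pos: [636.9, 196.2, 164.0]
tcp_rot: [-1.569, -0.084, 0.08]
contact_force: [1.4, -0.3, 6.0]
finger_gap: 0.2
```

arm_command(motion=[[0, -10, -1, 5, 0], [0, -35, -4, 10, 0], [0, -65, -7, 20, 0], [0, -95, -10, 30, 0], [0, -115, -12, 40, 0], [0, -125, -13, 50, 0], [0, -125, -13, 50, 0], [0, -125, -13, 50, 0]])

```text
clock: 31.75
tcp_pos: [511.0, 183.2, 213.2]
tcp_rot: [-1.569, -0.083, 0.082]
contact_force: [0.6, 0.5, 0.9]
finger_gap: -0.0
```

```bash
python3 w.py w21 n
python3 - <<'E'
from h import *
im=capture('scene')[:,:,::-1]; cv2.imwrite('pics/s21.png',cv2.resize(im,None,fx=1.55,fy=1.55,interpolation=cv2.INTER_CUBIC))
print(nets.spot_point('scene','lid_front_edge')[:1])
P=[530.2,245.5,.1045]
for a in (1.6,1.75,1.9): print(a,proj('scene',case2w(P,[(90-105*np.cos(a),0,70+105*np.sin(a))])))
E
```

```text
{'clock': 31.75, 'tcp_pos': [511.03, 183.15, 213.18], 'contact_force': [0.6, 0.54, 0.86], 'qpos': [-0.68, 0.42, 0.37, 1.82, -0.18, 0.94, -0.13]}
[{'pixel': [301.0, 145.5], 'score': 0.61}]
1.6 [[291.34162852 143.41719697]]
1.75 [[296.08294825 142.61568961]]
1.9 [[300.54456175 142.73475226]]
```

View pics/s21.png

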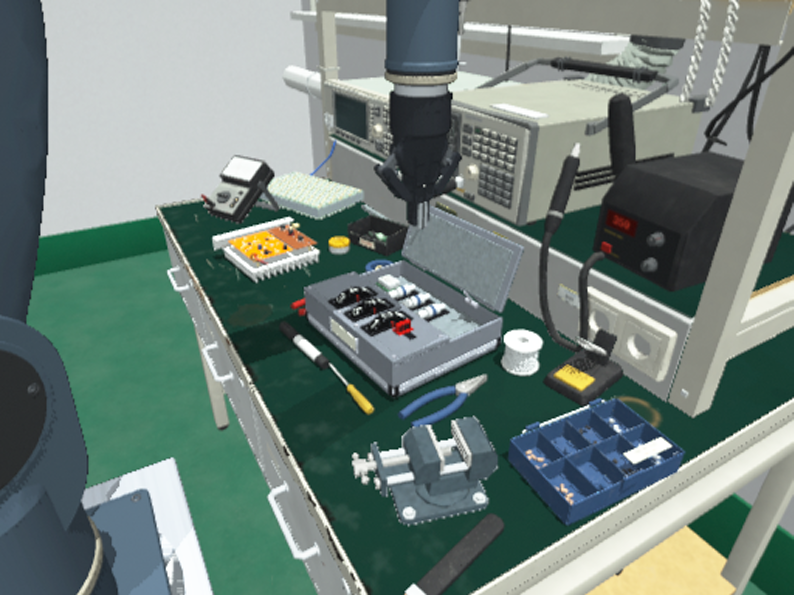

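View pics/w21.png

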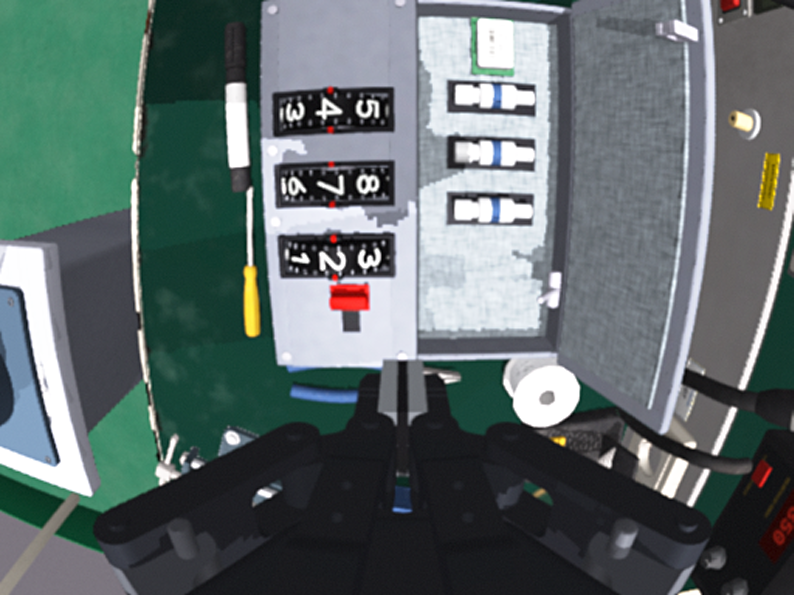

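arm_command(motion=[[0, 0, 0, 10, 0], [0, 0, 0, 20, 0], [0, 0, 0, 20, 0], [0, 0, 0, 20, 0], [0, 0, 0, 20, 0], [0, 0, 0, 20, 0], [0, 0, 0, 20, 0], [0, 0, 0, 20, 0]])

```text
clock: 32.9
tcp_pos: [510.5, 183.1, 233.3]
tcp_rot: [-1.569, -0.082, 0.083]
contact_force: [-0.4, -0.1, -0.3]
finger_gap: 0.2
```

Run:
```python
from h import *
capture('scene'); print(nets.spot_point('scene','lid_front_edge')[:1], nets.spot_point('scene','bolt_tab')[:1])
im=capture('wrist');cv2.imwrite('pics/w22.png',im[:,:,::-1]);print(nets.spot_point('wrist','bolt_tab')[:1])
P=[530.2,245.5,.1045]
print(proj('wrist',case2w(P,[(-60,-74,77)])),proj('wrist',case2w(P,[(-60,-88,77)])))
env.close_job()
```

```text
[{'pixel': [300.8, 142.8], 'score': 0.86}] [{'pixel': [263.2, 213.1], 'score': 0.42}]
[{'pixel': [226.6, 188.4], 'score': 0.84}]
[[226.58440959 188.07532823]] [[227.0118493  200.48437193]]
the job is handed in; nothing more can be done
```

View pics/w22.png

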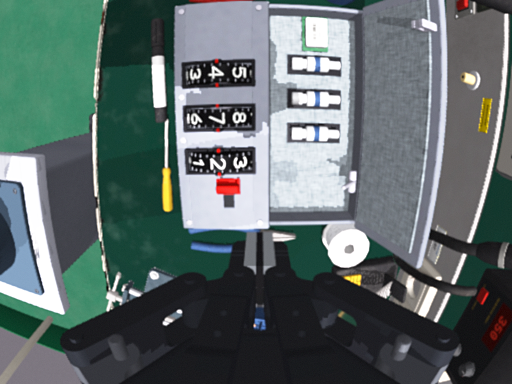

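The case is open: I rolled the wheels from 6-2-5 to 4-7-2, pushed the bolt in to its stop and swung the lid over until it stood by itself. I handed it in at about 33 s of the 72 s allowed.

**Last checks:**
- **Code:** the wrist picture shows 4-7-2 at the index posts.
- **Bolt:** the tab is where a full 14 mm draw puts it, within 0.4 px in the wrist view. The scene camera's network put the tab near its locked position instead, but with a low score (0.42), and the wrist picture shows it drawn.
- **Lid:** its front edge matches the position for about 1.9 rad, the stop. It was there straight after I let go and still there about a second later.
- **Hand:** it is clear of everything, with no contact force.
- **Tools:** none of the tools I could see in the pictures appears to have moved.

**Two things went off plan:**
- **Lid push:** my first push jammed against the edge, with about 67 N at the wrist. I don't know which part of the hand took it. It may have been a finger or the knuckle behind it, so I can't rule out breaking the 40 N limit on the gripper's body. I backed off, and the second push, following the edge's arc, took about 6 N.
- **Fingertip position:** the shut fingertips sit about level with the TCP, not 19 mm ahead of it, so I went by the contact height I measured.

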